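# Pulse-mix a vial under the mixer's bayonet cover

### The arm

A 6-joint arm with a two-finger parallel gripper is mounted at the origin on the work surface; the furniture and walls round the work are solid. World frame = base frame: x ahead of the robot, y to its left, z up, the work surface at z = 0. Lengths are in m, angles in degrees, forces in N, time in s.
With the tool pointing down it reaches from about 0.4 to 0.825 m from the base axis. Payload 7 kg.
Tool frame: the origin (TCP) lies between the finger pads; the fingertips stand 19 mm ahead of it and the grasp point (between the pads) is the TCP; z points along the fingers, y is the line along which they close (so a half turn about z gives the same grasp; the last joint's range is limited). The gripper opens to 88 mm and grips with 3 to 60 N. Pads are 19 mm wide; open, the fingers measure 130 mm over their backs; the gripper's body (78 mm by 193 mm) begins 47 mm behind the grasp point.
Start: joints at [-52.305, 20.546, 0.682, 0, -70.136, -16.507], TCP at [0.244, -0.629, 0.246] pointing down, gripper open.
Joint ranges: [-176.03, 176.03], [-82.01, 121.73], [-58.28, 71.71], [-173.87, 95.51], [-174.79, -0.11], [-173.66, 173.66]. Speed limits (degrees/s): [136.94, 136.94, 172.46, 180, 180, 180].

### API

Orientations are given as [roll, pitch, yaw] about the fixed x, y, z axes, in that order (R = Rz(yaw) Ry(pitch) Rx(roll)).
In Python, from plant import get_obs, snapshot, close_job, spot_in, spot_point gives the robot as it stands.
- The arm moves only by the tool play_rows, never from a script. Its argument "plan" is a list of rows, each a list of 6 numbers: the shift along the tool's x, y, z in cm, then the turn, a rotation vector about the tool's x, y, z in degrees. A call has 1 to 20 rows; each row shifts and turns the commanded pose from where the row before left it, along the tool's axes as they then stand; what a row does not reach is not made up. A row lasts 1/12 s, in which the tool goes at most 41.7 mm and 7.16 degrees, less where a joint would pass 70% of its speed; a pose out of reach is approached as far as the arm can. A call is refused whole if a number of a shift passes 4.17 or a number of a turn 7.16, either way. A call with a gripper value outside its range is refused whole. "grip" is the finger opening in cm, from 0 to 8.76, set as the call begins (left out, the last holds). The fingers move at their own pace and stop on an object; the grip force is fixed at half the most. Time passes only in rows, so rows that do not move let the fingers close. It gives the time, the measured TCP pose, the force, the opening and the grip force at its end, in the units of the state.
- get_obs(): the state, without advancing time (a new reading comes with each control period).
- snapshot(name): name is "scene" or "top" or "wrist"; returns a dict with "frame" (480x640x3 uint8, red, green, blue), "fx", "fy", "cx", "cy" (pixels), "k1" (the pictures are not rectified: a ray, as slopes to the right and down, at radius r is drawn at 1 + k1 r^2 times it, then the intrinsics apply), "position" and "attitude" of the camera in the world. Camera axes: x right, y down, z forward; pixel columns grow to the right and rows downward; lengths in m; the calibration is good to about 2 mm. A picture is of the moment at which its call begins. There is no depth.
- close_job(): hands the job in; it is judged then, once.
Trained networks look in the newest picture that a camera, given by its name, has taken for a name from the list of things; names that differ only in an ending like _2 or _b are one class to them, and where a whole thing is asked for, a point or a joint stands for the part that bears it (a point fixed in the world has none). Each returns a list of dicts, best first, with "score" (0 to 1); they miss things now and then, are a little off and sometimes report something else, mostly with a low value. They report only what shows in the picture. A call takes as long as a camera call. They do not tell look-alikes from the thing itself.
- spot_in(camera, thing): "position" ([x, y, z] in m, in world coordinates, good to about 4 mm: the middle of the surface that is visible of it).
- spot_point(camera, thing): "position" ([x, y, z] in m, in world coordinates, good to about 4 mm: a listed point, or the origin of a listed thing).
The state is a dict: "clock": time; "joint_pos": joint angles; "qvel": joint speeds; "tau": joint torques, N m; "tool_pos": TCP position; "orientation": TCP orientation; "force": force on the tool from outside, world axes, zero at the start; "moment": the same for the moment, N m; "opening": finger opening in m; "gripper_force": force on a finger pad.
Only numpy, scipy, OpenCV 4.12 (cv2) and the standard library are available. Lean on these libraries where they do the work, as an engineer would, in place of code of your own. Each camera call takes 0.05 s, during which the arm holds its last target. There are 200 camera calls.

### The job

The vial standing loose in the bench mixer must be shaken up in short pulses. Turn the mixer's steel chuck sleeve clockwise until its three jaws hold the vial firmly, then lower the grey cover over it with its two lugs in the gaps of the bayonet collar until its rim lies fully down on the deck, and turn it clockwise to the half-way pulse position (pointer at the two dots), stopping short of the click that would lock it and start the full cycle, and without disturbing the other things on the table. Your program finishes while the gripper is still holding the cover there against its return spring: do not let go.

Things in the scene. Friction and masses are not known exactly. Their poses are not given: they have to be found in the camera images.
- mixer: Bench vial mixer, fixed: round white housing 140 mm across, control pod at its front (-x side, to 97 mm from the axis). Origin: centre of its underside, on the vertical axis shared by chuck, collar and cover; z up. On its deck stands the bayonet collar, 80 mm across, whose overhanging flange has two gaps, each +-21 deg wide, about its +x and -x; the cover's lugs go down through them.
- mixer_deck (a point): centre of the grey deck, 55 mm above the table, axes as mixer; the collar rises 18 mm above it (to 73 mm). Black dots on the deck at 56 mm radius: one at the gaps (cover goes in), two 45 deg clockwise of them (pulse), three 90 deg clockwise (locked); the same at both ends, so a half turn of the cover makes no difference.
- chuck_grip (a point): point on the mixer's axis, 91 mm above the table, at a height to grip the chuck sleeve: a round knurled steel tube, 49 mm across, from 74.5 to 99 mm above the table. Grip it from above at any yaw, fingertips above the collar's top (73 mm). In its middle the vial stands up to 121 mm, the jaws to 107 mm.
- chuck_floor (a point): centre of the chuck's floor on which the vial stands, on the mixer's axis, 81 mm above the table
- chuck_sleeve (a joint): turn of the chuck sleeve (rad), growing clockwise seen from above; starts at 0 to 0.25 (jaws open). The three jaws meet the vial at about 1.1 and grip it more firmly the further it is turned; 1.3 is a firm grip, end stop at 1.45. Stiff (0.12 N m of friction, about 0.1 N m more when gripping): it stays where it is left.
- jaw_0: one of the three steel chuck jaws (8 mm wide, 26 mm tall) round the vial, driven by the sleeve; origin on the mixer's underside centre
- jaw_1: as jaw_0, the next jaw
- jaw_2: as jaw_0, the third jaw
- vial: glass injection vial, 21 mm across, 40 mm tall, standing loose inside the open chuck (up to 2 mm off its axis at the start); origin: centre of its underside, z up
- cover: loose cover, a grey plastic bell 93 mm across, 98 mm tall, 0.13 to 0.2 kg, standing rim down. Origin: centre of its rim's underside, z up. On top a bar grip 62 mm long along its x, 14 mm thick, z = 74 to 98 mm. Inside the rim a 12 mm wide lug at its +x and -x ends, a small white pointer outside each. Inner diameter 86 mm. To enter, its x (either way round) must lie within 8 deg of the mixer's x.
- pulse_ring (a joint): turn (rad) of the sprung ring under the flange that the cover's lugs push clockwise; 0 at rest. They meet it when the cover has turned about 12 deg from the gaps, so 0.58 is the pulse position (cover at 45 deg). It pushes back with 0.06 to 0.14 N m and returns the cover if let go. At about 0.76 the lugs meet the ball detents of the click; over 0.95 the cover counts as clicked.
- spare_vial: bystander: another vial, 21 mm across, 46 mm tall, standing on the table between mixer and cover; origin under its centre
- gauze_a: bystander: sealed gauze pack, 58 x 59 x 12 mm, flat on the table; origin under its centre
- syringe_a: bystander: capped syringe, 140 mm long, 9 mm high, lying on the table at the right; origin under its centre
- tape: bystander: roll of paper tape, 58 mm across, 26 mm high, flat on the table at the left; origin under its centre
- forceps: bystander: steel forceps, 141 mm long, 10 mm high, lying on the table at the left; origin under its centre
There are look-alikes about, which are no part of the job. There is more than one size of the cover; the one meant has the size given above.

How it is judged (in metres and radians):
On the way, in this order (a step that is already met when the one before it is completed fails the run):
1. all three chuck jaws press on the vial, which stands upright on the chuck's floor, centred (contact force between each of jaw_0, jaw_1, jaw_2 and vial above 2 N and distance between vial and chuck_floor below 0.003 m and angle between vial's own z axis and vertical below 0.08 rad), for 0.2 s.
2. the cover's rim lies on the deck with its lugs in the gaps, not yet turned against the ring (horizontal distance between cover and mixer_deck below 0.005 m and z of cover in the frame of mixer_deck below 0.003 m and angle between cover's own z axis and vertical below 0.06 rad and angle between the x axis of cover and the x axis of mixer, either way round below 0.35 rad and value of joint pulse_ring below 0.2 rad), for 0.1 s.
At the end, for the whole second after the job is handed in: Fingers grip the cover (over 8 N) and hold it still, pulse ring at 0.38 to 0.84 rad (cover turned about 34 to 60 deg); rim on the deck within 3 mm, centred within 5 mm, upright; vial upright on the chuck's floor within 3 mm, all three jaws pressing on it (over 1.5 N each) (value of joint pulse_ring between 0.38 and 0.84 rad and angle between the x axis of cover and the x axis of mixer, either way round between 0.56 and 1.1 rad and horizontal distance between cover and mixer_deck below 0.005 m and z of cover in the frame of mixer_deck below 0.003 m and angle between cover's own z axis and vertical below 0.06 rad and contact force between the fingers and cover above 8 N and angular speed of cover below 0.2 rad/s and contact force between each of jaw_0, jaw_1, jaw_2 and vial above 1.5 N and distance between vial and chuck_floor below 0.003 m and angle between vial's own z axis and vertical below 0.08 rad); the arm keeps its last pose, push and grip.
It fails at once if the cover was turned on into the click (value of joint pulse_ring above 0.95 rad).
It fails at once if a bystander was moved by more than 3 cm (distance of any of spare_vial, gauze_a, syringe_a, tape, forceps from where it was at the start of the episode above 0.03 m).
It also fails if it takes over 51 s, if anything falls off the work surface, if the arm or the gripper's body presses on something with over 40 N, if the wrist force passes 120 N, or if a joint passes its speed limit or range.

## Working session

There is one attempt and no reset: what is moved stays moved. The work goes in short steps, Python scripts to look and compute and a tool call to move; the robot and the scene stay as the last step left them, time stands still between calls to the robot, and variables do not carry over. Pictures are saved under pics/ and viewed, at most 10 in all, crops included, and the job is handed in when it is done.

Besides the shell and the picture viewer there is one more tool, called after "Emit:" as name([rows], argument=value, ...), one row to a line, values as JSON. play_rows: Moves the arm, as the interface text tells. Its arguments: {"type":"object","properties":{"plan":{"type":"array","items":{"type":"array","items":{"type":"number"}}},"grip":{"type":"number"}},"required":["plan"]}

```bash
mkdir -p pics; ls; cat > h.py <<'E'
import numpy as np, cv2
from plant import *
def save(c,n):
    s=snapshot(c); cv2.imwrite(f'pics/{n}.png',cv2.cvtColor(s['frame'],cv2.COLOR_RGB2BGR)); return s
E
python3 - <<'E'
from h import *
for c in ['scene','top']:
    s=save(c,c+'0'); print(c,{k:v for k,v in s.items() if k!='frame'})
    for t in ['mixer','cover','spare_vial','gauze_a','tape','syringe_a','forceps','vial']:
        print(t,[(np.round(d['position'],3).tolist(),round(d['score'],2)) for d in spot_point(c,t)])
print(get_obs())
E
```

```text
pics
scene {'fx': 560.4638864669446, 'fy': 560.4638864669446, 'cx': 321.7574335333144, 'cy': 246.7092611302559, 'k1': 0.05438807349126698, 'position': array([ 1.39583863, -0.06331912,  0.73803669]), 'attitude': array([-124.03784619,    0.29860003,   82.86878371])}
mixer [([0.462, -0.157, 0.001], 0.68)]
cover [([0.49, 0.152, -0.002], 0.96), ([0.444, 0.28, -0.003], 0.81)]
spare_vial [([0.396, 0.054, 0.001], 0.58)]
gauze_a [([0.517, 0.053, 0.001], 0.96)]
tape [([0.432, 0.401, 0.003], 0.94)]
syringe_a [([0.418, -0.315, 0.001], 0.62), ([0.432, 0.405, 0.001], 0.28)]
forceps [([0.328, 0.419, 0.0], 0.74)]
vial [([0.458, -0.162, 0.081], 0.6)]
top {'fx': 530.8448830812046, 'fy': 530.8448830812046, 'cx': 311.87435788008264, 'cy': 247.25817019742846, 'k1': -0.07241956302992324, 'position': array([0.20485251, 0.06351589, 1.29205924]), 'attitude': array([-1.69881586e+02,  1.43551762e-01, -8.97286488e+01])}
mixer [([0.458, -0.159, 0.002], 0.58)]
cover [([0.446, 0.277, -0.002], 0.86), ([0.492, 0.155, 0.0], 0.66)]
spare_vial [([0.392, 0.055, 0.001], 0.49)]
gauze_a [([0.517, 0.052, -0.003], 0.73)]
tape [([0.43, 0.409, -0.0], 0.59)]
syringe_a []
forceps [([0.325, 0.424, 0.003], 0.38)]
vial [([0.46, -0.158, 0.078], 0.52)]
{'clock': 0.9, 'joint_pos': array([-5.23040740e+01,  2.05449246e+01,  6.82818653e-01,  6.84757993e-05,
       -7.01360131e+01, -1.65059396e+01]), 'qvel': array([ 0.01646642, -0.04578374,  0.06663477, -0.07196543,  0.02699942,
        0.03189837]), 'tau': array([-5.48371172e-04, -5.82355428e+01,  2.93300325e+01,  7.00235143e+00,
        1.26628895e-02, -3.38159316e-05]), 'tool_pos': array([ 0.24395424, -0.62935689,  0.24558422]), 'orientation': array([-1.79998178e+02,  4.72657670e-04, -1.58809990e+02]), 'force': array([-0.2225741 ,  1.02795796,  0.14754408]), 'moment': array([-0.02992871,  0.05098217, -0.02076624]), 'gripper_force': 0.0, 'opening': 0.08787515969883536}
```

View both.

View pics/top0.png

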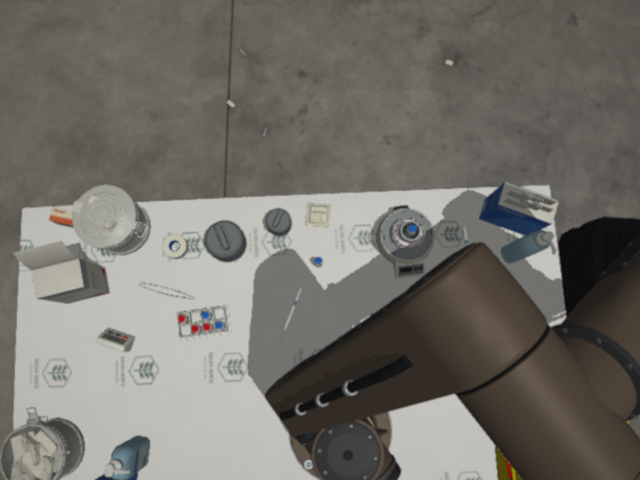

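View pics/scene0.png

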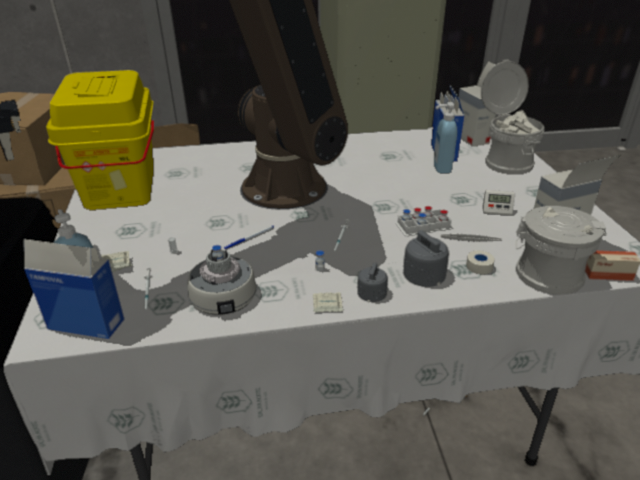

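Candidates for the cover: the big grey bell (top 225,241; scene 427,262) and the small one (top 277,222; scene 373,284). About 42 px across at about 1.25 m is roughly 93–97 mm, so the big one fits and the small one (about 63 mm) does not. I'll confirm that in an enlarged crop and read the mixer and cover yaws from the same picture.

```bash
python3 - <<'E'
import cv2, numpy as np
t=cv2.imread('pics/top0.png'); s=cv2.imread('pics/scene0.png')
def c(i,x,y,w,h): return cv2.resize(i[y:y+h,x:x+w],(400,300),interpolation=cv2.INTER_CUBIC)
m=np.vstack([np.hstack([c(t,200,200,100,75),c(t,355,200,100,75)]),np.hstack([c(s,350,225,100,75),c(s,175,240,100,75)])])
cv2.imwrite('pics/m0.png',m)
E
```

```text
(no output)
```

View pics/m0.png

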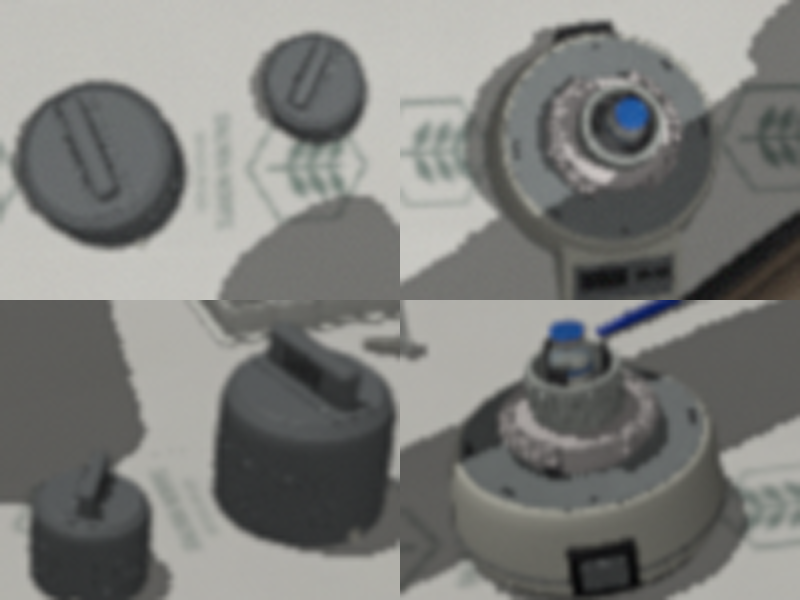

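The crop confirms it: the big bell (top crop, centre about 100,162) is the 93 mm cover. Its bar runs from (68,103) to (107,195). The mixer's axis is near image (406,235), with its pod towards −x. Next I'll plan the approach to the mixer.

```bash
cat >> h.py <<'E'
from scipy.spatial.transform import Rotation as Ro
def ray(s,u,v):
    x,y=cv2.undistortPoints(np.array([[[u,v]]],float),np.array([[s['fx'],0,s['cx']],[0,s['fy'],s['cy']],[0,0,1]]),np.array([s['k1'],0,0,0]))[0,0]
    return Ro.from_euler('xyz',s['attitude'],degrees=True).apply([x,y,1.])
def onz(s,u,v,z):
    d=ray(s,u,v); p=np.array(s['position']); return p+d*(z-p[2])/d[2]
def proj(s,P):
    q=Ro.from_euler('xyz',s['attitude'],degrees=True).inv().apply(np.array(P)-s['position']); x,y=q[0]/q[2],q[1]/q[2]
    f=1+s['k1']*(x*x+y*y); return s['fx']*x*f+s['cx'],s['fy']*y*f+s['cy']
def go(pos,yaw,start=None,n=None):
    "equal rows from the present pose to a tool-down pose"
    if start is None: o=get_obs(); p=o['tool_pos']; R=Ro.from_euler('xyz',o['orientation'],degrees=True)
    else: p=np.array(start[:3]); R=Ro.from_euler('xyz',[180,0,start[3]],degrees=True)
    R2=Ro.from_euler('xyz',[180,0,yaw],degrees=True)
    w=(R.inv()*R2).as_rotvec(degrees=True); T=R.inv().apply(np.array(pos)-p)
    n=n or int(np.ceil(max(np.linalg.norm(T)/.038,np.linalg.norm(w)/6.8,1)))
    while 1:
        r=Ro.from_rotvec(w/n,degrees=True); A=sum((r**k).as_matrix() for k in range(n)); t=np.linalg.solve(A,T)
        if np.linalg.norm(t)<.04: break
        n+=1
    print(n,'rows',np.round(t*100,3).tolist(),np.round(w/n,3).tolist())
E
python3 - <<'E'
from h import *
s=snapshot('top')
a,b=onz(s,217,225.75,.098),onz(s,226.75,248.75,.098); print('bar',a,b,(a+b)/2,np.degrees(np.arctan2(*(b-a)[1::-1])))
print('pod',onz(s,355+225/4,200+280/4,.05), 'plate',onz(s,355+185/4,200+32/4,.03))
print('box',onz(s,520,205,.15),'bottle',onz(s,525,245,.15))
go([.459,-.158,.26],-118.8)
E
```

```text
bar [0.46741841 0.28675107 0.098     ] [0.41362258 0.26234596 0.098     ] [0.44052049 0.27454851 0.098     ] -155.59801389877583
pod [ 0.37289166 -0.16749379  0.05      ] plate [ 0.52879688 -0.15097341  0.03      ]
box [ 0.50687069 -0.3987365   0.15      ] bottle [ 0.41574122 -0.40390675  0.15      ]
14 rows [-3.403, 1.638, -0.103] [-0.0, 0.0, -2.858]
```

Emit:
play_rows([
  [0,0,-3.5,0,0,0],
  [0,0,-3,0,0,0],
  [-3.4,1.64,0,0,0,-2.86],
  [-3.4,1.64,0,0,0,-2.86],
  [-3.4,1.64,0,0,0,-2.86],
  [-3.4,1.64,0,0,0,-2.86],
  [-3.4,1.64,0,0,0,-2.86],
  [-3.4,1.64,0,0,0,-2.86],
  [-3.4,1.64,0,0,0,-2.86],
  [-3.4,1.64,0,0,0,-2.86],
  [-3.4,1.64,0,0,0,-2.86],
  [-3.4,1.64,0,0,0,-2.86],
  [-3.4,1.64,0,0,0,-2.86],
  [-3.4,1.64,0,0,0,-2.86],
  [-3.4,1.64,0,0,0,-2.86],
  [-3.4,1.64,0,0,0,-2.86],
  [0,0,2,0,0,0],
  [0,0,2,0,0,0],
  [0,0,0,0,0,0],
], grip=8.76)

```text
clock: 2.53
tool_pos: [0.4568, -0.1567, 0.2675]
orientation: [179.7, -0.1, -118.7]
force: [-0.6, -0.1, -0.4]
opening: 0.0877
gripper_force: 0.0
```

```bash
python3 - <<'E'
from h import *
s=save('wrist','w1'); print({k:v for k,v in s.items() if k!='frame'})
o=get_obs(); print(o['clock'],o['tool_pos'],o['orientation'],o['joint_pos'])
for t in ['mixer','mixer_deck','chuck_grip','vial']:
    print(t,[(np.round(d['position'],4).tolist(),round(d['score'],2)) for d in spot_point('wrist',t)])
P=[.459,-.158,.055]
print(proj(s,P),proj(s,[.459,-.158,.099]))
E
```

```text
{'fx': 406.880862733657, 'fy': 406.880862733657, 'cx': 316.48308507466805, 'cy': 238.4681494012657, 'k1': -0.08776044689489336, 'position': array([ 0.42216557, -0.21915829,  0.40703407]), 'attitude': array([164.45546884,  -0.25882643, 151.36693728])}
2.5833 [ 0.45742641 -0.15757295  0.26942601] [ 1.79839100e+02 -8.01686829e-02 -1.18725641e+02] [ 4.33151829e+00  1.40276839e+00 -2.03332926e+01 -2.21233349e-02
 -6.84425253e+01 -3.30491108e+01]
mixer [([0.4595, -0.1559, -0.0014], 0.84)]
mixer_deck [([0.4587, -0.158, 0.0524], 0.8)]
chuck_grip [([0.4617, -0.1607, 0.092], 0.88)]
vial [([0.4638, -0.1585, 0.0817], 0.78), ([0.423, -0.3189, 0.0008], 0.58)]
(np.float64(311.2462979457431), np.float64(209.38995922802408)) (np.float64(310.79784312039254), np.float64(220.66449878252317))
```

View pics/w1.png

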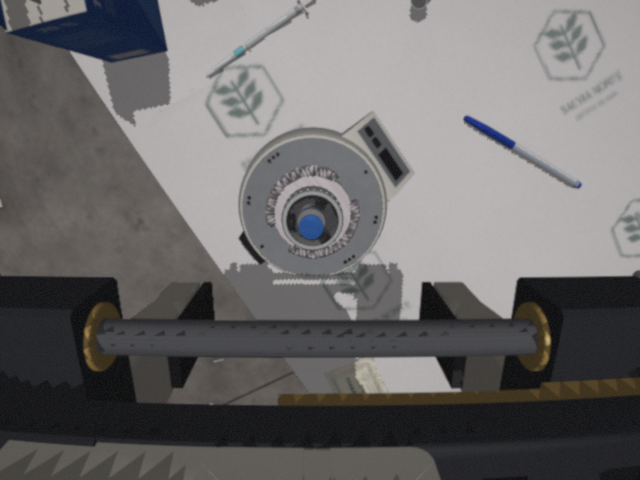

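The wrist view shows the mixer's deck at about (313,202), with the pod to the upper right at (385,150). I'll rectify the deck plane to read the dots and the centre.

```bash
cat >> h.py <<'E'
def rect(s,c,z,half=.08,n=600):
    g=np.linspace(-half,half,n); X,Y=np.meshgrid(c[0]-g*-1,c[1]-g)  # cols:+x, rows: -y
    P=np.stack([X,Y,np.full_like(X,z)],-1).reshape(-1,3)
    q=Ro.from_euler('xyz',s['attitude'],degrees=True).inv().apply(P-s['position']); x,y=q[:,0]/q[:,2],q[:,1]/q[:,2]; f=1+s['k1']*(x*x+y*y)
    return cv2.remap(s['frame'][...,::-1].copy(),(s['fx']*x*f+s['cx']).reshape(n,n).astype('f4'),(s['fy']*y*f+s['cy']).reshape(n,n).astype('f4'),cv2.INTER_CUBIC)
E
python3 - <<'E'
from h import *
s=snapshot('wrist'); im=rect(s,(.459,-.158),.055); cv2.imwrite('pics/r1.png',im)
E
```

```text
(no output)
```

View pics/r1.png

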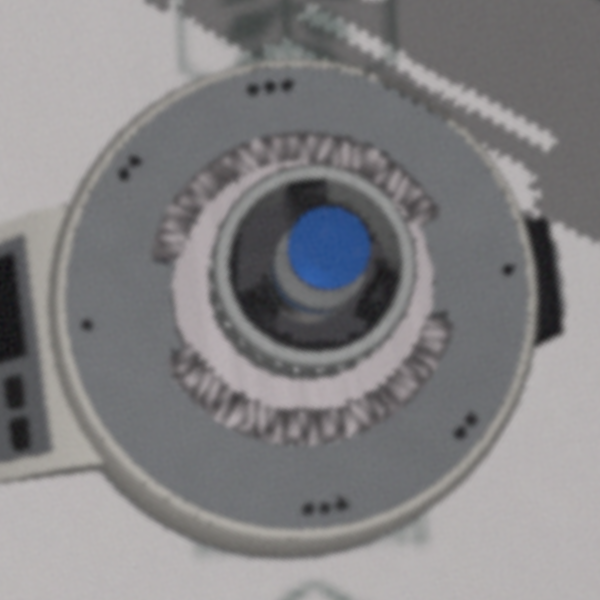

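Emit:
play_rows([
  [-0.08,-0.09,3.5,0,0,0],
  [0,0,3.5,0,0,0],
  [0,0,3.5,0,0,0],
  [0,0,3.0,0,0,0],
  [0,0,2.0,0,0,0],
  [0,0,1.3,0,0,0],
  [0,0,0.5,0,0,0],
  [0,0,0,0,0,0],
  [0,0,0,0,0,0],
  [0,0,0,0,0,0],
])

```text
clock: 3.67
tool_pos: [0.4606, -0.1579, 0.0988]
orientation: [-179.9, 0.1, -118.8]
force: [-0.6, 0.5, 0.5]
opening: 0.0875
gripper_force: 0.0
```

Emit:
play_rows([
  [0,0,0,0,0,0],
  [0,0,0,0,0,0],
  [0,0,0,0,0,0],
  [0,0,0,0,0,0],
  [0,0,0,0,0,0],
  [0,0,0,0,0,0],
  [0,0,0,0,0,0],
  [0,0,0,0,0,0],
], grip=4.0)

```text
clock: 4.33
tool_pos: [0.4594, -0.1577, 0.0976]
orientation: [180.0, -0.0, -118.8]
force: [-1.0, 1.4, 2.9]
opening: 0.0478
gripper_force: 30.0
```

Emit:
play_rows([
  [0,0,0,0,0,4],
  [0,0,0,0,0,4],
  [0,0,0,0,0,4],
  [0,0,0,0,0,4],
  [0,0,0,0,0,4],
  [0,0,0,0,0,4],
  [0,0,0,0,0,4],
  [0,0,0,0,0,4],
  [0,0,0,0,0,4],
  [0,0,0,0,0,4],
  [0,0,0,0,0,4],
  [0,0,0,0,0,4],
  [0,0,0,0,0,4],
  [0,0,0,0,0,4],
  [0,0,0,0,0,0],
  [0,0,0,0,0,0],
])

```text
clock: 5.67
tool_pos: [0.4602, -0.1586, 0.0976]
orientation: [-179.9, 0.0, -174.8]
force: [2.5, -7.1, -3.9]
opening: 0.0483
gripper_force: 30.0
```

```bash
python3 - <<'E'
from h import *
o=get_obs(); print(o['clock'],o['tool_pos'],o['orientation'],o['force'],o['moment'],o['joint_pos'],o['tau'][5])
E
```

```text
5.6667 [ 0.46016184 -0.15863793  0.09761235] [-1.79925862e+02  3.48317069e-02 -1.74785212e+02] [ 2.49439434 -7.13481363 -3.89530863] [-2.63872585 -0.8937901  -0.0942372 ] [  4.24447599  11.74734278 -33.8815012    0.10522645 -44.33512212
 -89.10495248] -0.15795559622347355
```

Emit:
play_rows([
  [0,0,0,0,0,3],
  [0,0,0,0,0,3],
  [0,0,0,0,0,3],
  [0,0,0,0,0,3],
  [0,0,0,0,0,0],
  [0,0,0,0,0,0],
])

```text
clock: 6.17
tool_pos: [0.4602, -0.1589, 0.0976]
orientation: [-179.9, 0.0, 173.2]
force: [3.7, -10.0, -3.1]
opening: 0.0473
gripper_force: 30.0
```

```bash
python3 - <<'E'
from h import *
o=get_obs(); print(o['clock'],o['tool_pos'],o['orientation'],o['force'],o['moment'],o['tau'][5])
E
```

```text
6.1667 [ 0.46015583 -0.15890559  0.09761918] [-1.79909228e+02  4.43921387e-02  1.73243668e+02] [  3.70271356 -10.01268303  -3.05947601] [-3.42765225 -1.01835939  0.05294487] -0.25758957490324974
```

Emit:
play_rows([
  [0,-0.05,0,0,0,2],
  [0,-0.05,0,0,0,2],
  [0,0,0,0,0,1],
  [0,0,0,0,0,0],
  [0,0,0,0,0,0],
])

```text
clock: 6.58
tool_pos: [0.4602, -0.1592, 0.0977]
orientation: [-180.0, 0.1, 168.3]
force: [3.8, -5.5, -3.1]
opening: 0.0478
gripper_force: 30.0
```

```bash
python3 - <<'E'
from h import *
o=get_obs(); print(o['clock'],o['tool_pos'],o['orientation'],o['force'],o['moment'],o['tau'][5])
E
```

```text
6.5833 [ 0.46016138 -0.159161    0.0976629 ] [-1.79973381e+02  6.74694625e-02  1.68282486e+02] [ 3.75968569 -5.45826846 -3.13829715] [-1.94541562 -1.12883605  0.11132781] -0.19916207995265722
```

Emit:
play_rows([
  [0,0,0,0,0,1.5],
  [0,0,0,0,0,1.5],
  [0,0,0,0,0,1],
  [0,0,0,0,0,0],
  [0,0,0,0,0,0],
])

```text
clock: 7.0
tool_pos: [0.4601, -0.1592, 0.0977]
orientation: [-180.0, 0.1, 164.4]
force: [1.9, -5.7, -2.6]
opening: 0.048
gripper_force: 30.0
```

```bash
python3 - <<'E'
from h import *
o=get_obs(); print(o['clock'],o['tool_pos'],o['orientation'],o['force'],o['moment'],o['tau'][5])
E
```

```text
7.0 [ 0.46005782 -0.15923826  0.0977244 ] [-1.79950311e+02  5.44899249e-02  1.64354934e+02] [ 1.94355964 -5.66622803 -2.62848873] [-2.11407126 -0.92533707  0.66638736] -0.7153314538300037
```

Emit:
play_rows([
  [0,0,0,0,0,-2],
  [0,0,0,0,0,0],
  [0,0,0,0,0,0],
  [0,0,0,0,0,0],
  [0,0,0,0,0,0],
  [0,0,-0.5,0,0,0],
  [0,0,-2,0,0,0],
  [0,0,-4,0,0,0],
  [0,0,-4,0,0,0],
  [0,0,-4,0,0,0],
  [0,0,-3,0,0,0],
  [0,0,0,0,0,0],
  [0,0,0,0,0,0],
], grip=8.76)

```text
clock: 8.08
tool_pos: [0.4603, -0.1587, 0.275]
orientation: [179.9, 0.3, 166.2]
force: [-0.7, -0.9, 0.4]
opening: 0.0875
gripper_force: 0.0
```

```bash
python3 - <<'E'
from h import *
s=save('wrist','w2'); o=get_obs(); print(o['clock'],o['tool_pos'],o['orientation'],o['opening'])
print([(np.round(d['position'],4).tolist(),round(d['score'],2)) for d in spot_point('wrist','vial')])
im=rect(s,(.459,-.158),.055)
im2=rect(s,(.459,-.158),.107,.04,600)
cv2.imwrite('pics/r2.png',cv2.resize(np.hstack([im,im2]),(800,400)))
go([.442,.276,.27],-155.6)
E
```

```text
8.1333 [ 0.45940844 -0.15858434  0.27330921] [1.79948067e+02 8.61229991e-02 1.66212269e+02] 0.08738291052611391
[([0.464, -0.1561, 0.081], 0.97)]
12 rows [-0.096, 3.691, 0.02] [0.002, -0.002, -3.183]
```

View pics/r2.png

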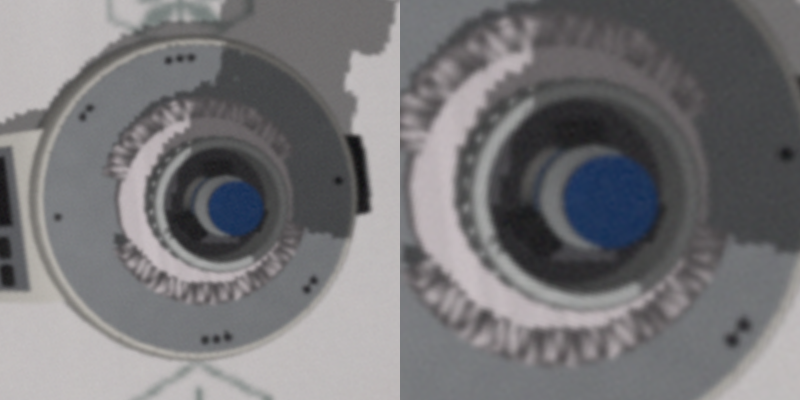

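Emit:
play_rows([
  [-0.1,3.69,0,0,0,-3.18],
  [-0.1,3.69,0,0,0,-3.18],
  [-0.1,3.69,0,0,0,-3.18],
  [-0.1,3.69,0,0,0,-3.18],
  [-0.1,3.69,0,0,0,-3.18],
  [-0.1,3.69,0,0,0,-3.18],
  [-0.1,3.69,0,0,0,-3.18],
  [-0.1,3.69,0,0,0,-3.18],
  [-0.1,3.69,0,0,0,-3.18],
  [-0.1,3.69,0,0,0,-3.18],
  [-0.1,3.69,0,0,0,-3.18],
  [-0.1,3.69,0,0,0,-3.18],
  [0,0,0,0,0,0],
  [0,0,0,0,0,0],
])

```text
clock: 9.35
tool_pos: [0.4419, 0.2771, 0.2708]
orientation: [-179.9, -0.2, -155.4]
force: [0.3, 0.6, -0.2]
opening: 0.0872
gripper_force: 0.0
```

```bash
python3 - <<'E'
from h import *
s=save('wrist','w3'); o=get_obs(); print(o['clock'],o['tool_pos'],o['orientation'],o['joint_pos'])
print([(np.round(d['position'],4).tolist(),round(d['score'],2)) for d in spot_point('wrist','cover')])
cv2.imwrite('pics/r3.png',rect(s,(.442,.276),.098))
E
```

```text
9.4 [0.44223756 0.27596584 0.27104869] [-1.79921561e+02 -1.65168776e-01 -1.55538859e+02] [ 5.35450882e+01  5.12659607e+00 -1.61021938e+01 -1.25772055e-02
 -6.89536815e+01 -1.19079299e+02]
[([0.498, 0.1475, -0.0001], 0.92), ([0.4433, 0.2803, 0.0046], 0.6)]
```

View pics/r3.png

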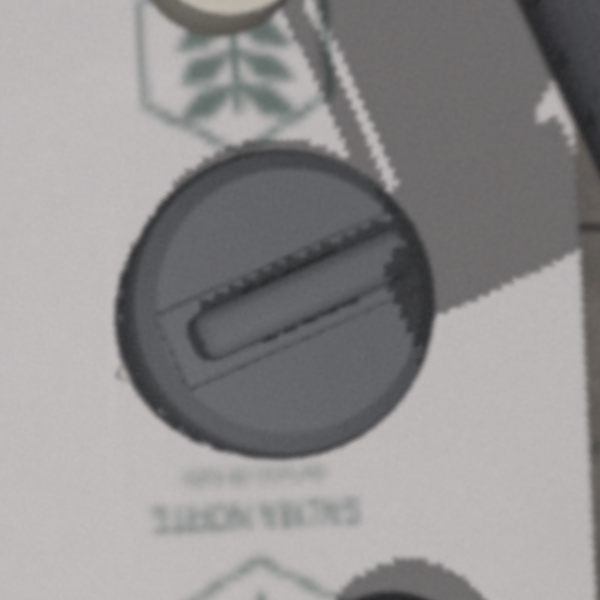

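Emit:
play_rows([
  [0,0.18,3.5,0,0,2.7],
  [0,0,3.5,0,0,0],
  [0,0,3.5,0,0,0],
  [0,0,3.0,0,0,0],
  [0,0,2.0,0,0,0],
  [0,0,1.2,0,0,0],
  [0,0,0.7,0,0,0],
  [0,0,0,0,0,0],
  [0,0,0,0,0,0],
])

```text
clock: 10.2
tool_pos: [0.4428, 0.2768, 0.0988]
orientation: [-180.0, -0.0, -158.4]
force: [0.2, 0.6, 0.3]
opening: 0.0876
gripper_force: 0.0
```

Emit:
play_rows([
  [0,0,0,0,0,0],
  [0,0,0,0,0,0],
  [0,0,0,0,0,0],
  [0,0,0,0,0,0],
  [0,0,0,0,0,0],
  [0,0,0,0,0,0],
  [0,0,0,0,0,0],
  [0,0,0,0,0,0],
  [0,0,0,0,0,0],
  [0,0,0,0,0,0],
  [0,0,0,0,0,0],
], grip=0.5)

```text
clock: 11.12
tool_pos: [0.4423, 0.2775, 0.0985]
orientation: [-180.0, -0.0, -158.3]
force: [0.8, -0.9, -0.4]
opening: 0.0196
gripper_force: 0.0
```

Emit:
play_rows([
  [0,0,0.2,0,0,0],
  [0,0,0,0,0,0],
  [0,0,0,0,0,0],
  [0,0,0,0,0,0],
  [0,0,0,0,0,0],
  [0,0,0,0,0,0],
])

```text
clock: 11.62
tool_pos: [0.4427, 0.2777, 0.0971]
orientation: [180.0, 0.1, -158.3]
force: [-0.6, -0.0, 6.0]
opening: 0.0137
gripper_force: 29.9
```

Emit:
play_rows([
  [0,0,-1,0,0,0],
  [0,0,-2.5,0,0,0],
  [0,0,-3,0,0,0],
  [0,0,-3,0,0,0],
  [0,0,-3,0,0,0],
  [0,0,-3,0,0,0],
  [0,0,0,0,0,0],
  [0,0,0,0,0,0],
  [0,0,0,0,0,0],
])

```text
clock: 12.37
tool_pos: [0.4417, 0.2771, 0.2512]
orientation: [180.0, -0.0, -158.3]
force: [-0.7, -0.3, -3.2]
opening: 0.0137
gripper_force: 29.9
```

```bash
python3 - <<'E'
from h import *
o=get_obs(); print(o['clock'],o['tool_pos'],o['orientation'],o['opening'],o['force'],o['moment'])
s=save('wrist','w4')
cv2.imwrite('pics/c4.png',cv2.resize(s['frame'][200:400,160:480,::-1],(800,500),interpolation=cv2.INTER_CUBIC))
go([.4588,-.1585,.252],-172.5,n=14)
E
```

```text
12.3667 [0.44174194 0.27709179 0.25115687] [ 1.79981361e+02 -4.70847292e-02 -1.58329425e+02] 0.013735776470619987 [-0.67807315 -0.34762638 -3.19636425] [-0.04005725 -0.00131918  0.00380259]
14 rows [0.693, -3.042, -0.009] [-0.003, -0.008, 1.013]
```

View pics/c4.png

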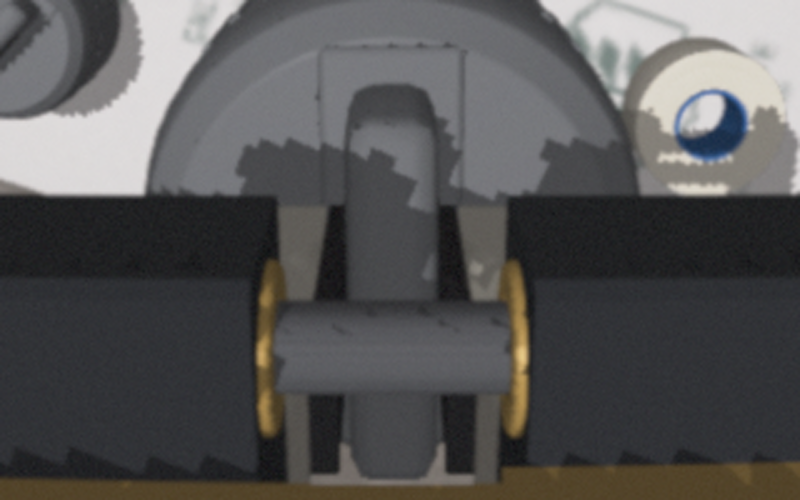

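```bash
python3 - <<'E'
from h import *
s=snapshot('wrist'); o=get_obs(); R=Ro.from_euler('xyz',o['orientation'],degrees=True).inv()
for v in (85,470): print(np.round(1000*R.apply(onz(s,160+393*.4,200+v*.4,.252)-o['tool_pos']),1))
E
```

```text
[35.5  1.6 -1.7]
[-27.8   1.7  -1.8]
```

Emit:
play_rows([
  [0.69,-3.04,0,0,0,1.01],
  [0.69,-3.04,0,0,0,1.01],
  [0.69,-3.04,0,0,0,1.01],
  [0.69,-3.04,0,0,0,1.01],
  [0.69,-3.04,0,0,0,1.01],
  [0.69,-3.04,0,0,0,1.01],
  [0.69,-3.04,0,0,0,1.01],
  [0.69,-3.04,0,0,0,1.01],
  [0.69,-3.04,0,0,0,1.01],
  [0.69,-3.04,0,0,0,1.01],
  [0.69,-3.04,0,0,0,1.01],
  [0.69,-3.04,0,0,0,1.01],
  [0.69,-3.04,0,0,0,1.01],
  [0.69,-3.04,0,0,0,1.01],
  [0,0,0,0,0,0],
  [0,0,0,0,0,0],
  [0,0,0,0,0,0],
])

```text
clock: 13.88
tool_pos: [0.4596, -0.1576, 0.2506]
orientation: [180.0, -0.1, -172.5]
force: [0.1, 0.8, -2.0]
opening: 0.0135
gripper_force: 29.9
```

Emit:
play_rows([
  [0,0,1.5,0,0,0],
  [0,0,2,0,0,0],
  [0,0,2,0,0,0],
  [0,0,1,0,0,0],
  [0,0,0,0,0,0],
  [0,0,0,0,0,0],
  [0,0,0,0,0,0],
])

```text
clock: 14.47
tool_pos: [0.4609, -0.1572, 0.1876]
orientation: [-180.0, 0.1, -172.4]
force: [0.2, -1.0, -1.4]
opening: 0.0138
gripper_force: 29.9
```

Emit:
play_rows([
  [0,0,0,0,0,0],
])

```text
clock: 14.55
tool_pos: [0.4609, -0.1573, 0.1877]
orientation: [-180.0, 0.1, -172.4]
force: [-0.5, -0.1, -1.3]
opening: 0.014
gripper_force: 29.9
```

Emit:
play_rows([
  [0,0,0,0,0,0],
])

```text
clock: 14.63
tool_pos: [0.4607, -0.1574, 0.1876]
orientation: [-180.0, 0.1, -172.4]
force: [-0.5, 0.3, -2.7]
opening: 0.0138
gripper_force: 29.9
```

Emit:
play_rows([
  [0,0,0,0,0,0],
])

```text
clock: 14.72
tool_pos: [0.4604, -0.1575, 0.1873]
orientation: [-180.0, 0.1, -172.5]
force: [0.3, 0.3, -1.6]
opening: 0.0138
gripper_force: 29.9
```

```bash
python3 - <<'E'
from h import *
s=save('scene','s5'); o=get_obs(); print(o['clock'],o['tool_pos'],o['orientation'],o['force'],o['moment'])
a=s['frame'][170:320,130:330,::-1]; cv2.imwrite('pics/c5.png',cv2.resize(a,(800,600),interpolation=cv2.INTER_CUBIC))
E
```

```text
14.7667 [ 0.4603039  -0.15753722  0.18711263] [-1.79993170e+02  5.73350179e-02 -1.72454721e+02] [ 0.13662122 -0.0041186  -2.72843547] [-0.01239412  0.01186835  0.05011319]
```

View pics/c5.png

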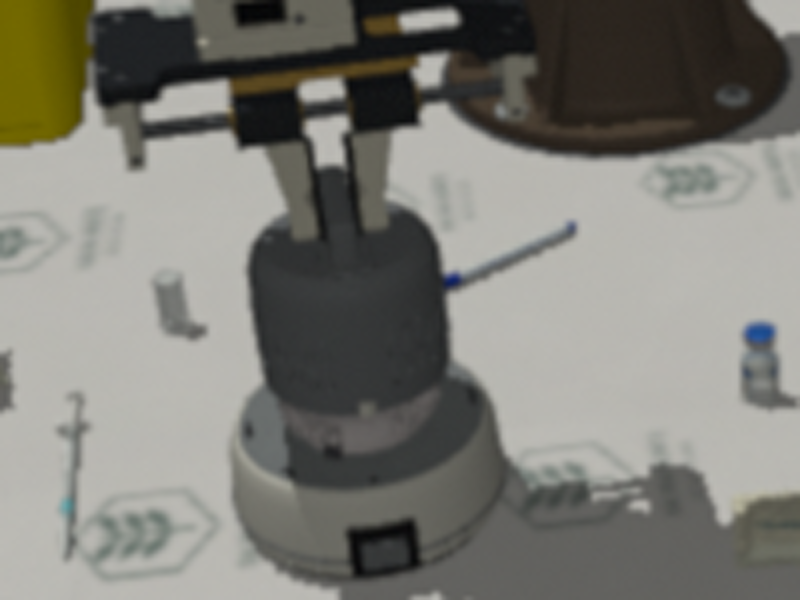

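Emit:
play_rows([
  [0.08,-0.05,0.5,0,0,0],
  [0,0,0.5,0,0,0],
  [0,0,0.4,0,0,0],
  [0,0,0.4,0,0,0],
  [0,0,0.3,0,0,0],
  [0,0,0,0,0,0],
])

```text
clock: 15.27
tool_pos: [0.4588, -0.1581, 0.1646]
orientation: [180.0, -0.1, -172.5]
force: [-0.3, -0.5, -2.2]
opening: 0.0137
gripper_force: 29.9
```

Emit:
play_rows([
  [0,0,0.3,0,0,0],
  [0,0,0.3,0,0,0],
  [0,0,0.2,0,0,0],
  [0,0,0.2,0,0,0],
  [0,0,0.1,0,0,0],
  [0,0,0,0,0,0],
  [0,0,0,0,0,0],
])

```text
clock: 15.85
tool_pos: [0.4594, -0.1581, 0.1546]
orientation: [-180.0, 0.0, -172.4]
force: [1.0, 0.6, -1.4]
opening: 0.0136
gripper_force: 29.9
```

Emit:
play_rows([
  [0,0,0.1,0,0,0],
  [0,0,0.1,0,0,0],
  [0,0,0.1,0,0,0],
  [0,0,0,0,0,0],
  [0,0,0,0,0,0],
])

```text
clock: 16.27
tool_pos: [0.4595, -0.1582, 0.1522]
orientation: [-180.0, 0.0, -172.4]
force: [-2.0, 0.7, 4.3]
opening: 0.0139
gripper_force: 29.9
```

Emit:
play_rows([
  [0,0,0.05,0,0,0],
  [0,0,0.05,0,0,0],
  [0,0,0,0,0,0],
  [0,0,0,0,0,0],
])

```text
clock: 16.6
tool_pos: [0.4596, -0.1582, 0.1521]
orientation: [-180.0, 0.1, -172.4]
force: [-5.4, 2.8, 15.3]
opening: 0.0137
gripper_force: 29.9
```

Emit:
play_rows([
  [0,0,-0.04,0,0,3],
  [0,0,0,0,0,4],
  [0,0,0,0,0,4],
  [0,0,0,0,0,4],
  [0,0,0,0,0,4],
  [0,0,0,0,0,4],
  [0,0,0,0,0,4],
  [0,0,0,0,0,4],
  [0,0,0,0,0,3],
  [0,0,0,0,0,0],
  [0,0,0,0,0,0],
])

```text
clock: 17.52
tool_pos: [0.4599, -0.1585, 0.1521]
orientation: [-180.0, 0.1, 153.6]
force: [-2.7, -0.8, 9.7]
opening: 0.014
gripper_force: 29.9
```

```bash
python3 - <<'E'
from h import *
o=get_obs(); print(o['clock'],o['tool_pos'],o['orientation'],o['force'],o['moment'],o['tau'][5])
E
```

```text
17.5167 [ 0.45988361 -0.1585257   0.1521446 ] [-1.79983376e+02  9.78423922e-02  1.53586914e+02] [-2.67712514 -0.84494924  9.65060381] [-0.21560263  0.9902343   0.12362472] -0.3581004962325096
```

Emit:
play_rows([
  [0,0,0,0,0,3],
  [0,0,0,0,0,3],
  [0,0,0,0,0,3],
  [0,0,0,0,0,2],
  [0,0,0,0,0,0],
  [0,0,0,0,0,0],
  [0,0,0,0,0,0],
  [0,0,0,0,0,0],
])

```text
clock: 18.18
tool_pos: [0.4599, -0.1586, 0.1521]
orientation: [-180.0, 0.1, 142.6]
force: [-2.1, -0.1, 8.4]
opening: 0.0139
gripper_force: 29.9
```

```bash
python3 - <<'E'
from h import *
s=save('wrist','w6'); sc=save('scene','s6'); o=get_obs(); print(o['clock'],o['tool_pos'],o['orientation'],o['force'],o['moment'],o['tau'][5],o['gripper_force'])
a=cv2.resize(s['frame'][:,:,::-1],(400,300),interpolation=cv2.INTER_AREA); b=cv2.resize(sc['frame'][200:320,150:310,::-1],(400,300),interpolation=cv2.INTER_CUBIC)
cv2.imwrite('pics/c6.png',np.hstack([a,b]))
E
```

```text
18.2833 [ 0.45990315 -0.15865999  0.15214099] [-1.79994860e+02  1.05810773e-01  1.42606856e+02] [-2.43355392 -1.13106385  9.27904456] [-0.51837279  0.93062342  0.24061751] -0.22432421799749136 29.93312358856201
```

View pics/c6.png

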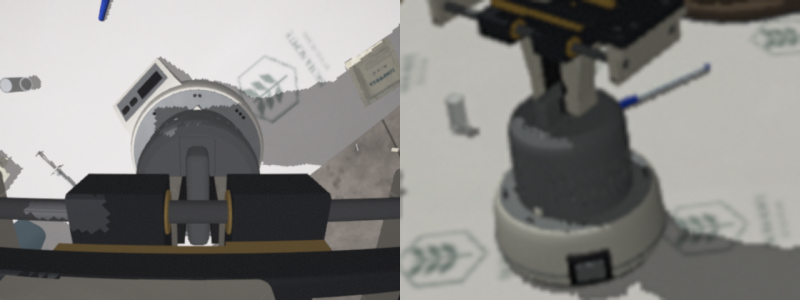

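The cover is fully down and its pointer (197,107 in the left half) lines up with the two dots (196,97). The grip is at 30 N, so I'm handing in.

```bash
python3 -c "
from plant import *
print(close_job())"
```

```text
the job is handed in; nothing more can be done
None
```

The job is handed in after about 18 s of the 51 s, but no verdict came back. The chuck is closed on the vial up to its end stop, and the cover is seated on the deck and turned about 45° clockwise to the two dots, short of the click, with the gripper still holding it at about 30 N.

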